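# Unbolt the lid of the slide transport chest

## Task

The slides to be read have come in the dark grey transport chest; unbolt its lid. With one fingertip press the bolt's spring catch down and keep it down while the other fingertip pushes the knob to slide the bolt fully back out of its keeper, then let go so that the catch springs up and holds the bolt back. Pick nothing up: leave the lid shut, and everything on and around the chest where it stands.

Things in the scene. Friction and masses are not known exactly. Their poses are not given: they have to be found in the camera images.
- chest: Dark grey steel slide transport chest, 300 x 220 x 100 mm, fixed, its yaw varies. Origin at the centre of its underside; x lengthwise, the way the bolt is drawn back (from keeper to lid hinges), z up. Its flat top is 100 mm above the bench: x below -61 mm is a fixed deck with the keeper, the rest a hinged lid with the flat steel bolt along its middle line (y = 0).
- keeper (a point): Top centre of the keeper, the small steel bridge on the deck that the bolt's nose enters: 16 mm along x, 29 mm wide, 20.5 mm high over the chest's top; 74 mm from the shut knob, towards -x.
- knob_top (a point): Top centre of the bolt's knob, an upright steel post 14 mm in diameter; top 40 mm, foot 16 mm above the chest's top. At the chest's x = 0, y = 0 when shut; moves with the bolt. The flat bolt (18 mm wide, top 16 mm above the chest's top) runs under it both ways; on the keeper side the next higher thing is a guide strap 40 mm from the knob's centre, 19 mm high.
- catch_top (a point): Top centre of the spring catch: flat ribbed steel thumb plate over the bolt, 44 mm along x, 28 mm across, on the knob's side away from the keeper, at the chest's x = 34 to 78 mm; the drawn knob stops 5 mm short of it. Pressed straight down. Its top is 26.5 mm above the chest's top when up, 20.5 mm fully pressed: still above bolt, strap and side walls (18 mm).
- catch (a joint): How far the catch is pressed down, m: 0 up, 0.006 at its stop; 3 N starts it, 7 N holds it at the stop. The bolt is locked (but for 1.5 mm play) while this is below 0.0035. Let up half-way, it rubs under the bolt; it springs right up only at either end of the bolt's travel.
- bolt (a joint): How far the bolt is drawn back, m: 0 shut in the keeper, 0.022 fully back against its stop. It slides along the chest's +x with a friction of about 2 N and stays where it is left.
- lid (a joint): Lid opening, rad: 0 shut; hinged along the chest's +x edge, weighs about 1.6 kg with the bolt, lies shut by its own weight.
- jar: Clear specimen jar with white cap, 42 mm diameter, 52 mm high, loose on the deck at one side of the keeper, 70 mm or so off the bolt's line. Origin under its centre.
- oil: Small amber immersion-oil bottle with black cap, 26 mm diameter, 58 mm high, loose on the deck at one side of the keeper. Origin under its centre.
- coverslips: Clear cover-slip box, 26 x 26 x 22 mm high, loose on the lid beside the bolt, about 80 mm off the bolt's line. Origin under its centre.
- mailer: White slide mailer, 85 x 32 x 12 mm high, lying loose on the lid along the bolt's other side, about 80 mm off the bolt's line. Origin under its centre.
- slidebox: Cardboard slide box with white lid, 92 x 102 x 34 mm high, on the bench. Origin under its centre.
- dish: Clear covered culture dish, 90 mm diameter, 16 mm high, on the bench. Origin under its centre.
- mug: White mug, 76 mm diameter, 85 mm high, on the bench. Origin under its centre.

How it is judged:
By the outcome, as a careful person would: the job done as asked, in the order asked, and still so for the second after the job is handed in, with the robot touching nothing.
It also fails if it takes over 42 s, if anything falls off the work surface, if the arm or the gripper's body presses on something with over 40 N, if the wrist force passes 120 N, or if a joint passes its speed limit or range.

## Robot

A 6-joint arm with a two-finger parallel gripper is mounted at the origin on the work surface. World frame = base frame: x ahead of the robot, y to its left, z up, the work surface at z = 0. Lengths are in mm, angles in rad, forces in N, time in s.
With the tool pointing down it reaches from about 350 to 875 mm from the base axis. Payload 4.2 kg.
Tool frame: the origin (TCP) lies midway between the tips of the shut fingers; the grasp point (between the pads) lies 19 mm behind it (grasp_offset is the z of the grasp point in the tool frame, in mm); z points along the fingers, x is the direction in which the jaws open and shut, and the axes are right-handed (so a half turn about z gives the same grasp; the last joint's range is limited). The gripper opens to 87 mm and grips with 3 to 60 N. Pads are 19 mm wide; open, the fingers measure 117 mm over their backs; the gripper's body (75 mm by 190 mm) begins 51 mm behind the grasp point.
Start: joints at [1.424, 0.385, 0.008, 0, -1.194, -0.259], TCP at [246.688, 574.234, 222.55] pointing down, gripper open.
Joint ranges: [-3.14, 3.14], [-1.21, 2.06], [-1.07, 1.41], [-3.16, 2.05], [-2.99, -0.16], [-3.1, 3.1]. Speed limits (rad/s): [2.79, 2.79, 3.14, 3.14, 3.14, 3.14].

## Interface

Orientations are given as a 3x3 rotation matrix whose columns are the frame's x, y, z axes.
In Python, from station import * gives the robot as it stands.
- The arm moves only by the tool servo_tool, never from a script. Its argument "rows" is a list of rows, each a list of 7 numbers: the opening in per cent of the stroke, from 0 (shut) to 100 (fully open), then the shift along the tool's x, y, z in m, then the turn, a rotation vector about the tool's x, y, z in degrees. In form: [[fingers, tx, ty, tz, wx, wy, wz], ...]. A call has 1 to 5 rows; each row is the pose to reach, as a shift and turn from the pose commanded when the call began, along the tool's axes at that moment; what a row does not reach only later rows make up. A row lasts 1/12 s, in which the tool goes at most 41.7 mm and 7.16 degrees, less where a joint would pass 70% of its speed; a pose out of reach is approached as far as the arm can. A call with a gripper value outside its range is refused whole. The fingers move at their own pace and stop on an object; "grip_force" is the grip in N (left out, the last holds). Time passes only in rows, so rows that repeat a pose let the fingers close. It gives the time, the measured TCP pose, the force and the opening at its end, in the units of the state.
- read_state(): the state, without advancing time (a new reading comes with each control period).
- grab_frame(name): name is "scene" or "top"; returns the picture (400x640x3 uint8, red, green, blue); there is no depth.
- get_calibration(name): a dict with "K" (3x3 intrinsics, pixels), "dist_coeffs" ([k1, k2, p1, p2, k3] as OpenCV has them; the pictures are not rectified), "pose" (4x4, takes a point from camera to world coordinates). Camera axes: x right, y down, z forward; pixel columns grow to the right and rows downward; lengths in mm; the calibration is good to about 2 mm. A picture is of the moment at which its call begins. get_calibration takes no time and is no camera call.
- finish_job(): hands the job in, once; it reports no verdict.
The state is a dict: "time_s": time; "joint_positions": joint angles; "joint_velocities": joint speeds; "joint_efforts": joint torques, N m; "ee_pos": TCP position; "ee_rot": TCP orientation; "ft_force": force on the tool from outside, world axes, zero at the start; "ft_torque": the same for the moment, N m; "finger_gap": finger opening in mm.
Only numpy, scipy, OpenCV 4.12 (cv2) and the standard library are available. Lean on these libraries where they do the work, as an engineer would, in place of code of your own. Each camera call takes 0.05 s, during which the arm holds its last target.

## Working session

There is one attempt and no reset: what is moved stays moved. The work goes in short steps, Python scripts to look and compute and a tool call to move; the robot and the scene stay as the last step left them, time stands still between calls to the robot, and variables do not carry over. Pictures are saved under pics/ and viewed, and the job is handed in when it is done.

Besides the shell and the picture viewer there is one more tool, called after "Emit:" as name(argument=value, ...) on one line, values as JSON. servo_tool: Moves the arm, as the interface text tells. Its arguments: {"type":"object","properties":{"rows":{"type":"array"},"grip_force":{"type":"number"}},"required":["rows"]}

```bash
mkdir -p pics; ls; python3 - <<'E'
from station import *
import cv2
s=read_state();print(s['time_s'],s['ee_pos'],s['ee_rot'],s['finger_gap'],s['ft_force'])
for n in('scene','top'):
    im=grab_frame(n);cv2.imwrite(f'pics/{n}0.png',im[:,:,::-1]);c=get_calibration(n);print(n,c)
E
```

```text
pics
0.0 [246.46730458 573.71927881 221.48348029] [[-3.94885321e-01 -9.18730101e-01 -7.63914212e-04]
 [-9.18727971e-01  3.94886052e-01 -1.98038711e-03]
 [ 2.12110032e-03 -8.01964474e-05 -9.99997747e-01]] 87.08866426475235 [ 0.2685284  -0.33338132  0.24835543]
scene {'K': array([[395.88583892,   0.        , 319.68033558],
       [  0.        , 395.88583892, 203.33202649],
       [  0.        ,   0.        ,   1.        ]]), 'dist_coeffs': array([-0.04821162,  0.        ,  0.        ,  0.        ,  0.        ]), 'pose': array([[-5.81872753e-02,  8.37088548e-01, -5.43964157e-01,
         1.26472405e+03],
       [ 9.98301897e-01,  4.72892804e-02, -3.40153886e-02,
         3.16056732e+01],
       [-2.75021867e-03, -5.45019713e-01, -8.38418720e-01,
         1.14908366e+03],
       [ 0.00000000e+00,  0.00000000e+00,  0.00000000e+00,
         1.00000000e+00]])}
top {'K': array([[459.61615237,   0.        , 322.6675072 ],
       [  0.        , 459.61615237, 197.82215746],
       [  0.        ,   0.        ,   1.        ]]), 'dist_coeffs': array([-0.01503725,  0.        ,  0.        ,  0.        ,  0.        ]), 'pose': array([[-4.03983570e-02, -9.76469473e-01,  2.11838005e-01,
         3.40944962e+02],
       [-9.99175817e-01,  3.86400161e-02, -1.24352815e-02,
         1.05185242e+01],
       [ 3.95724885e-03, -2.12165777e-01, -9.77225677e-01,
         1.26144656e+03],
       [ 0.00000000e+00,  0.00000000e+00,  0.00000000e+00,
         1.00000000e+00]])}
```

View pics/scene0.png

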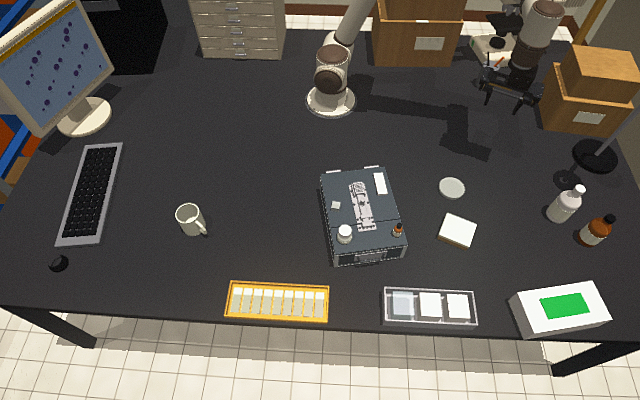

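View pics/top0.png

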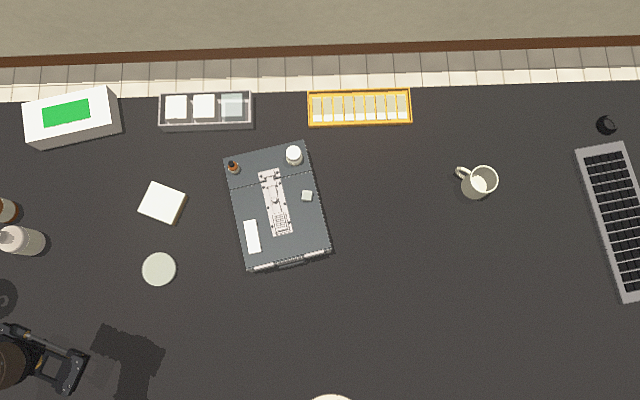

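The chest is at about (277,206) in top, its deck is at the far side from the robot, and the bolt is near (272,202). I'll zoom in on both views.

```bash
python3 - <<'E'
import cv2
a=cv2.imread('pics/top0.png')[130:280,210:340];cv2.imwrite('pics/topz.png',cv2.resize(a,None,fx=4,fy=4,interpolation=cv2.INTER_CUBIC)[:600])
a=cv2.imread('pics/scene0.png')[155:275,310:415];cv2.imwrite('pics/scz.png',cv2.resize(a,None,fx=5,fy=5,interpolation=cv2.INTER_CUBIC))
E
```

```text
(no output)
```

View pics/topz.png

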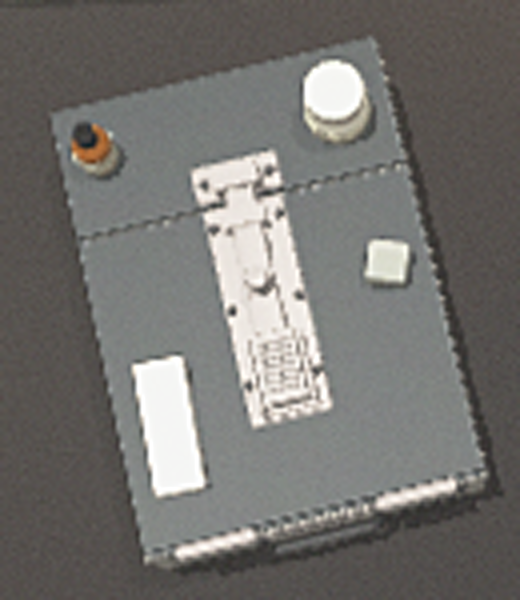

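View pics/scz.png

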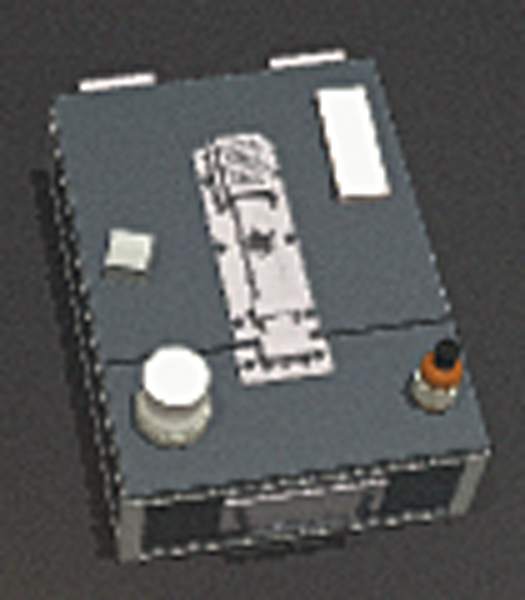

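```bash
cat > h.py <<'E'
import numpy as np, cv2
from station import *
def ray(n,p):
    c=get_calibration(n);u=cv2.undistortPoints(np.array([[p]],float),c['K'],c['dist_coeffs'])[0,0]
    P=c['pose'];return P[:3,3],P[:3,:3]@np.array([u[0],u[1],1])
def onz(n,p,z):
    o,d=ray(n,p);return o+d*(z-o[2])/d[2]
def proj(n,X):
    c=get_calibration(n);P=np.linalg.inv(c['pose']);r,_=cv2.Rodrigues(P[:3,:3])
    return cv2.projectPoints(np.array(X,float).reshape(-1,3),r,P[:3,3],c['K'],c['dist_coeffs'])[0].reshape(-1,2)
E
python3 - <<'E'
from h import *
tz=lambda u,v:((u-1.5)/4+210,(v-1.5)/4+130); sz=lambda u,v:((u-2)/5+310,(v-2)/5+155)
T=[tz(52,115),tz(376,40),tz(487,472),tz(148,556)]   # -x corners (y?), +x corners
S=[sz(490,450),sz(120,498),sz(55,97),sz(375,60)]
for n,C in(('top',T),('scene',S)):
    W=np.array([onz(n,p,100) for p in C])[:,:2]
    print(n,W.round(1).tolist(),'ctr',W.mean(0).round(1),'sides',[round(float(np.linalg.norm(W[i]-W[(i+1)%4])),1) for i in range(4)])
    for a,b in((0,3),(1,2)):
        d=W[b]-W[a];print('yaw x',np.degrees(np.arctan2(d[1],d[0])))
    for a,b in((0,1),(3,2)):
        d=W[b]-W[a];print('yaw y-ish',np.degrees(np.arctan2(d[1],d[0])))
# bolt features
print('seam',[onz('top',tz(*p),100)[:2].round(1).tolist() for p in((80,240),(410,165))],[onz('scene',sz(*p),100)[:2].round(1).tolist() for p in((448,320),(105,360))])
print('knob top', onz('top',tz(252,226),140).round(1), onz('scene',sz(0,0),140).round(1))
print('plate corners top',[onz('top',tz(*p),102)[:2].round(1).tolist() for p in((192,170),(274,150),(330,408),(258,428))])
print('plate corners scene',[onz('scene',sz(*p),102)[:2].round(1).tolist() for p in((332,370),(243,383),(195,150),(270,140))])
E
```

```text
top [[709.4, 254.8], [753.0, 39.9], [463.2, -21.0], [419.1, 193.2]] ctr [586.2 116.7] sides [219.3, 296.1, 218.7, 296.8]
yaw x -168.01623728654823
yaw x -168.11558403502312
yaw y-ish -78.54476491353158
yaw y-ish -78.37378048287727
scene [[715.1, 257.9], [758.6, 39.9], [467.9, -14.7], [424.5, 198.7]] ctr [591.5 120.5] sides [222.3, 295.8, 217.8, 296.6]
yaw x -168.49495024781757
yaw x -169.36503337255837
yaw y-ish -78.72342544051149
yaw y-ish -78.49236764647785
seam [[624.0, 236.2], [666.0, 20.4]] [[626.4, 237.4], [666.6, 27.2]]
knob top [619.  120.5 140. ] [420.  -53.8 140. ]
plate corners top [[667.6, 162.8], [679.1, 109.0], [507.5, 76.8], [496.6, 122.8]]
plate corners scene [[666.9, 164.9], [679.0, 111.0], [507.5, 78.9], [496.6, 127.7]]
```

```bash
cat >> h.py <<'E'
def frame(cx,cy,yaw):
    a=np.radians(yaw);return np.array([[np.cos(a),-np.sin(a),0,cx],[np.sin(a),np.cos(a),0,cy],[0,0,1,0],[0,0,0,1]])
E
python3 - <<'E'
from h import *
for n,c,(y0,y1,x0,x1),(cx,cy,yw) in(('top','topz2',(160,245,250,300),(586.2,116.7,-168.3)),('scene','scz2',(175,240,340,385),(590.5,120,-168.6))):
    im=cv2.imread(f'pics/{n}0.png');f=9
    z=cv2.resize(im[y0:y1,x0:x1],None,fx=f,fy=f,interpolation=cv2.INTER_CUBIC)
    z2=z.copy()
    T=frame(cx,cy,yw)
    def ring(pts,col):
        P=(T@np.c_[pts,np.ones(len(pts))].T).T[:,:3];q=(proj(n,P)-[x0,y0]+.5)*f-.5
        cv2.polylines(z2,[q.astype(int)],True,col,1)
    t=np.linspace(0,6.28,24)
    ring(np.c_[7*np.cos(t),7*np.sin(t),0*t+140],(0,0,255));ring(np.c_[7*np.cos(t),7*np.sin(t),0*t+116],(255,0,0))
    R=lambda a,b,w,h:np.array([[a,-w,h],[b,-w,h],[b,w,h],[a,w,h]],float)
    ring(R(34,78,14,126.5),(0,200,0));ring(R(-82,-66,14.5,120.5),(200,0,200))
    cv2.imwrite(f'pics/{c}.png',np.hstack([z,z2])[:600] if n=='scene' else cv2.resize(np.hstack([z,z2]),(700,595)))
E
```

```text
(no output)
```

View pics/topz2.png

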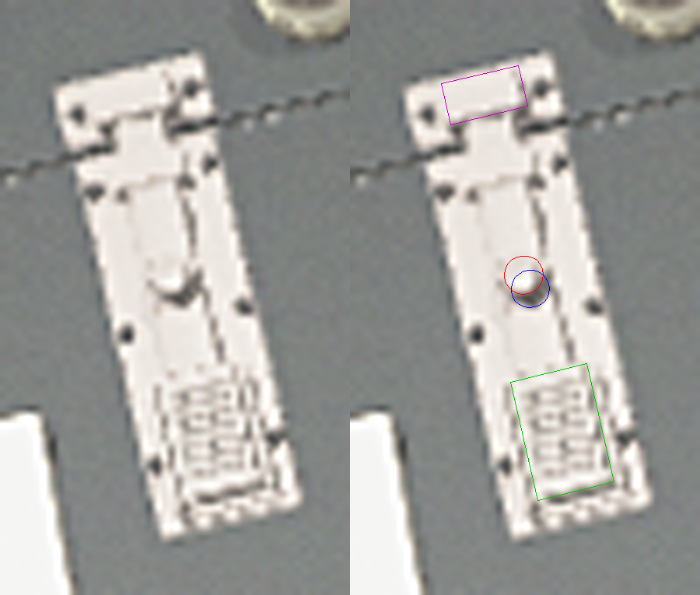

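View pics/scz2.png

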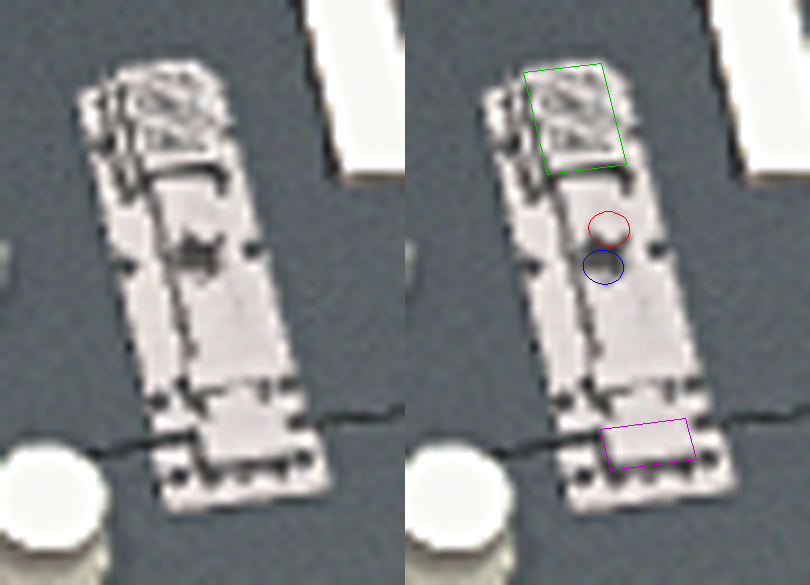

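Each view fits its own pose, and they differ by about 5 mm: knob foot at top px ~(530,288 zoom) and catch ribs inside the projected rectangle. I'll take the mean, (588.4, 118.4) with yaw -168.4°, and approach to a hover. Then I'll check the fingertips against the knob in the same images.

```bash
cat >> h.py <<'E'
def plan(tgt,yaw,st=None):
    s=read_state();R=np.array(s['ee_rot']);p=np.array(s['ee_pos'])
    y=np.degrees(np.arctan2(R[1,0],R[0,0]));dw=(yaw-y+180)%360-180
    print('t',round(s['time_s'],2),'p',p.round(1),'yaw',y.round(2),'gap',round(s['finger_gap'],1),'F',np.round(s['ft_force'],1),'shift tool mm',(R.T@(np.array(tgt)-p)).round(1),'wz',round(-dw,2))
def chest(x,y,z,c=(588.4,118.4,-168.4)):
    return (frame(*c)@np.array([x,y,z,1]))[:3]
E
python3 - <<'E'
from h import *
plan(chest(12,0,200),-168.4)
E
```

```text
t 0.1 p [246.5 573.7 221.6] yaw -113.26 gap 86.9 F [-0.9  0.9  0.1] shift tool mm [ 290.1 -484.1   22.2] wz 55.14
```

Emit:
servo_tool(rows=[[55,0.02,-0.034,0,0,0,6],[55,0.04,-0.068,0,0,0,12],[55,0.06,-0.102,0,0,0,18],[55,0.08,-0.136,0,0,0,24],[55,0.1,-0.17,0,0,0,30]])

```text
time_s: 0.52
ee_pos: [363.9, 413.4, 222.1]
ee_rot: [[-0.804, -0.595, -0.0], [-0.595, 0.804, -0.001], [0.001, -0.0, -1.0]]
ft_force: [1.2, 0.7, -0.7]
finger_gap: 61.4
```

```bash
python3 - <<'E'
from h import *
plan(chest(12,0,200),-168.4)
E
```

```text
t 0.52 p [363.9 413.4 222.1] yaw -143.51 gap 61.4 F [ 1.2  0.7 -0.7] shift tool mm [   5.8 -365.7   22.3] wz 24.89
```

Emit:
servo_tool(rows=[[55,0.001,-0.037,0,0,0,5],[55,0.002,-0.074,0,0,0,10],[55,0.003,-0.111,0,0,0,15],[55,0.004,-0.148,0,0,0,20],[55,0.005,-0.185,0,0,0,25]])

```text
time_s: 0.93
ee_pos: [470.5, 262.2, 222.3]
ee_rot: [[-0.98, -0.2, -0.001], [-0.2, 0.98, -0.0], [0.001, -0.0, -1.0]]
ft_force: [0.0, 0.4, -0.4]
finger_gap: 47.9
```

```bash
python3 - <<'E'
from h import *
plan(chest(12,0,200),-168.4)
E
```

```text
t 0.93 p [470.5 262.2 222.3] yaw -168.49 gap 47.9 F [ 0.   0.4 -0.4] shift tool mm [ -74.8 -164.5   22.3] wz -0.09
```

Emit:
servo_tool(rows=[[55,-0.015,-0.033,0.005,0,0,0],[55,-0.03,-0.066,0.01,0,0,0],[55,-0.045,-0.099,0.02,0,0,0],[55,-0.06,-0.132,0.03,0,0,0],[55,-0.075,-0.1645,0.04,0,0,0]])

```text
time_s: 1.35
ee_pos: [577.6, 116.6, 181.9]
ee_rot: [[-0.979, -0.204, -0.001], [-0.204, 0.979, 0.0], [0.0, 0.0, -1.0]]
ft_force: [0.4, 0.9, -0.0]
finger_gap: 47.9
```

Emit:
servo_tool(rows=[[55,0,0,0.01,0,0,0],[55,0,0,0.02,0,0,0],[55,0,0,0.02,0,0,0]])

```text
time_s: 1.6
ee_pos: [575.2, 117.6, 159.6]
ee_rot: [[-0.979, -0.202, -0.006], [-0.202, 0.979, -0.002], [0.006, -0.0, -1.0]]
ft_force: [-0.6, 0.4, -1.4]
finger_gap: 47.8
```

```bash
python3 - <<'E'
from h import *
plan(chest(12,0,160),-168.4)
s=read_state();R=np.array(s['ee_rot']);p=np.array(s['ee_pos'])
for n in('top','scene'):
    im=grab_frame(n)[:,:,::-1].copy();cv2.imwrite(f'pics/{n}1.png',im)
    c=proj(n,[p])[0].astype(int);x0,y0=c[0]-40,c[1]-33;f=9
    z=cv2.resize(im[y0:y0+66,x0:x0+80],None,fx=f,fy=f,interpolation=cv2.INTER_CUBIC)
    for X in([0,0,0],[24,0,0],[-24,0,0],[39,0,0],[-39,0,0]):
        q=((proj(n,[p+R@np.array(X)])[0]-[x0,y0]+.5)*f).astype(int);cv2.circle(z,tuple(map(int,q)),3,(0,0,255),-1)
    cv2.imwrite(f'pics/{n}1z.png',z);print(n,x0,y0)
E
```

```text
t 1.6 p [575.2 117.6 159.6] yaw -168.33 gap 47.8 F [-0.6  0.4 -1.4] shift tool mm [-1.1 -1.8 -0.4] wz 0.07
top 233 168
scene 322 159
```

View pics/top1z.png

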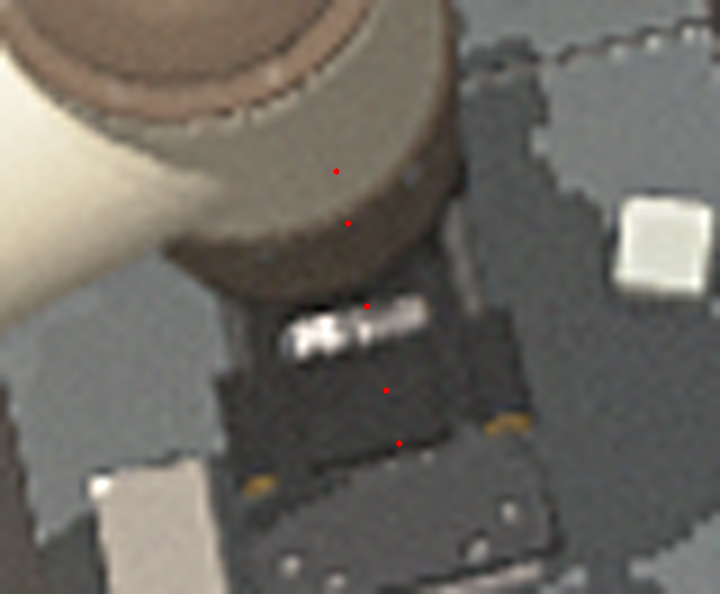

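View pics/scene1z.png

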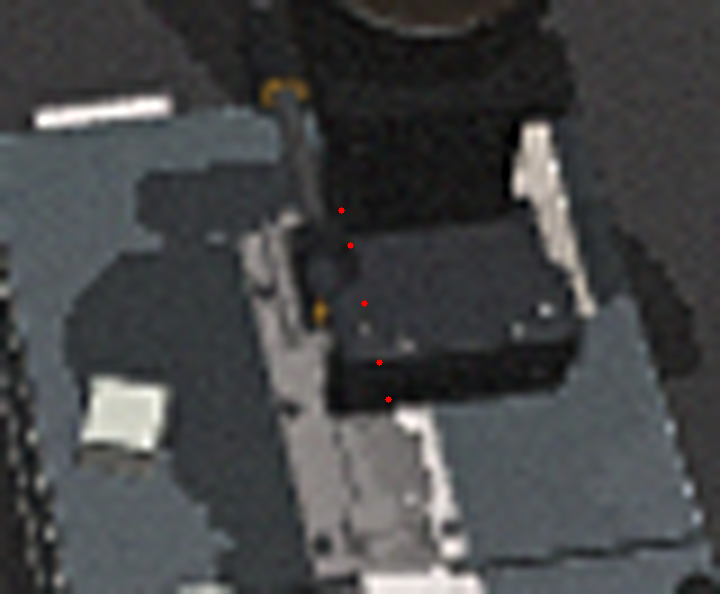

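The gripper body hides the tips in both views: in top it covers ~(370,400 zoom), and in scene its block is at (450,310 zoom). From here I'll go by geometry and touch. Any contact near z=140 would mean a finger has landed on the knob.

```bash
python3 - <<'E'
from h import *
plan(chest(12,0,160),-168.4)
E
```

```text
t 1.7 p [576.4 118.9 162.3] yaw -168.17 gap 47.9 F [0.7 0.5 0.5] shift tool mm [ 0.4 -2.9  2.3] wz 0.23
```

Emit:
servo_tool(rows=[[55,0,-0.0025,0.008,0,0,0],[55,0,-0.0025,0.016,0,0,0],[55,0,-0.0025,0.023,0,0,0],[55,0,-0.0025,0.023,0,0,0],[55,0,-0.0025,0.023,0,0,0]])

```text
time_s: 2.12
ee_pos: [577.1, 115.9, 139.0]
ee_rot: [[-0.979, -0.204, -0.001], [-0.204, 0.979, -0.001], [0.001, -0.0, -1.0]]
ft_force: [-0.1, -0.3, -0.1]
finger_gap: 47.6
```

```bash
python3 - <<'E'
from h import *
plan(chest(12,0,130),-168.4)
E
```

```text
t 2.12 p [577.1 115.9 139. ] yaw -168.22 gap 47.6 F [-0.1 -0.3 -0.1] shift tool mm [0.4 0.2 9. ] wz 0.18
```

Emit:
servo_tool(rows=[[55,0,0,0.003,0,0,0],[55,0,0,0.006,0,0,0],[55,0,0,0.009,0,0,0],[55,0,0,0.009,0,0,0],[55,0,0,0.009,0,0,0]])

```text
time_s: 2.53
ee_pos: [577.5, 115.7, 130.4]
ee_rot: [[-0.979, -0.204, -0.0], [-0.204, 0.979, -0.0], [0.0, -0.0, -1.0]]
ft_force: [-0.0, -0.8, 0.2]
finger_gap: 48.0
```

Emit:
servo_tool(rows=[[55,0,0,0.002,0,0,0],[55,0,0,0.004,0,0,0],[55,0,0,0.006,0,0,0],[55,0,0,0.006,0,0,0],[55,0,0,0.006,0,0,0]])

```text
time_s: 2.95
ee_pos: [577.7, 115.9, 125.1]
ee_rot: [[-0.979, -0.204, 0.001], [-0.204, 0.979, 0.0], [-0.001, -0.0, -1.0]]
ft_force: [-0.4, 0.4, 4.2]
finger_gap: 48.0
```

Contact came at about z 126, as expected: 4.2 N on the catch. Pressing on.

Emit:
servo_tool(rows=[[55,0,0,0.0015,0,0,0],[55,0,0,0.003,0,0,0],[55,0,0,0.004,0,0,0],[55,0,0,0.004,0,0,0],[55,0,0,0.004,0,0,0]])

```text
time_s: 3.37
ee_pos: [577.8, 115.8, 121.2]
ee_rot: [[-0.979, -0.204, 0.001], [-0.204, 0.979, -0.0], [-0.001, -0.0, -1.0]]
ft_force: [-0.6, -0.0, 5.3]
finger_gap: 47.7
```

Emit:
servo_tool(rows=[[55,0,0,0.0005,0,0,0],[55,0,0,0.001,0,0,0],[55,0,0,0.0015,0,0,0],[55,0,0,0.0015,0,0,0],[55,0,0,0.0015,0,0,0]])

```text
time_s: 3.78
ee_pos: [577.8, 115.9, 120.8]
ee_rot: [[-0.979, -0.204, 0.001], [-0.204, 0.979, -0.0], [-0.001, -0.0, -1.0]]
ft_force: [-2.7, 0.8, 11.7]
finger_gap: 47.9
```

At the stop: 11.7 N at z≈120.8. Now I'll slide toward +x with the catch held down.

Emit:
servo_tool(rows=[[55,0.001,0,0.0003,0,0,0],[55,0.002,0,0.0003,0,0,0],[55,0.003,0,0.0003,0,0,0],[55,0.004,0,0.0003,0,0,0],[55,0.005,0,0.0003,0,0,0]])

```text
time_s: 4.2
ee_pos: [576.8, 115.9, 121.2]
ee_rot: [[-0.979, -0.205, 0.01], [-0.205, 0.979, 0.003], [-0.011, 0.0, -1.0]]
ft_force: [3.9, -0.8, 6.0]
finger_gap: 47.5
```

Emit:
servo_tool(rows=[[55,0.001,0,0,0,0,0],[55,0.002,0,0,0,0,0],[55,0.003,0,0,0,0,0],[55,0.004,0,0,0,0,0],[55,0.004,0,0,0,0,0]])

```text
time_s: 4.62
ee_pos: [572.9, 115.2, 121.3]
ee_rot: [[-0.979, -0.205, 0.01], [-0.205, 0.979, 0.003], [-0.011, 0.001, -1.0]]
ft_force: [4.2, 0.8, 6.0]
finger_gap: 47.7
```

Emit:
servo_tool(rows=[[55,0,0,0.0006,0,0,0],[55,0,0,0.001,0,0,0],[55,0.001,0,0.001,0,0,0],[55,0.002,0,0.001,0,0,0],[55,0.003,0,0.001,0,0,0]])

```text
time_s: 5.03
ee_pos: [571.4, 115.1, 121.1]
ee_rot: [[-0.979, -0.206, 0.014], [-0.206, 0.979, 0.004], [-0.014, 0.001, -1.0]]
ft_force: [7.3, 0.3, 7.1]
finger_gap: 47.7
```

Emit:
servo_tool(rows=[[55,0.001,0,0.0003,0,0,0],[55,0.002,0,0.0005,0,0,0],[55,0.003,0,0.0005,0,0,0],[55,0.004,0,0.0005,0,0,0],[55,0.005,0,0.0005,0,0,0]])

```text
time_s: 5.45
ee_pos: [567.6, 114.4, 121.1]
ee_rot: [[-0.978, -0.206, 0.016], [-0.206, 0.979, 0.004], [-0.017, 0.001, -1.0]]
ft_force: [7.0, 1.0, 8.2]
finger_gap: 47.5
```

Emit:
servo_tool(rows=[[55,0.001,0,0.0003,0,0,0],[55,0.002,0,0.0005,0,0,0],[55,0.003,0,0.0005,0,0,0],[55,0.004,0,0.0005,0,0,0],[55,0.005,0,0.0005,0,0,0]])

```text
time_s: 5.87
ee_pos: [563.4, 113.6, 121.1]
ee_rot: [[-0.978, -0.206, 0.018], [-0.206, 0.978, 0.005], [-0.018, 0.001, -1.0]]
ft_force: [8.2, 1.0, 9.4]
finger_gap: 47.6
```

```bash
python3 - <<'E'
from h import *
plan(chest(12+27,0,120.5),-168.4)
im=grab_frame('scene')[:,:,::-1];z=np.hstack([cv2.resize(a[190:250,335:385],None,fx=8,fy=8,interpolation=cv2.INTER_CUBIC) for a in(cv2.imread('pics/scene1.png'),im)]);cv2.imwrite('pics/s2.png',z)
E
```

```text
t 5.87 p [563.4 113.6 121.1] yaw -168.1 gap 47.6 F [8.2 1.  9.4] shift tool mm [13.5 -0.2  0.4] wz 0.3
```

View pics/s2.png

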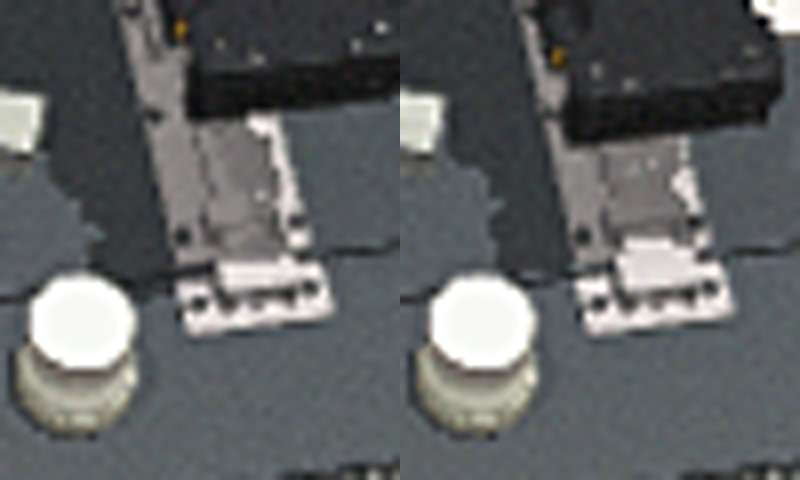

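The bolt's nose is hidden in the keeper (~(655,265)), so this picture doesn't settle anything. Objects are undisturbed. Continuing until the stop shows in the force.

Emit:
servo_tool(rows=[[55,0.001,0,0.0002,0,0,0],[55,0.002,0,0.0003,0,0,0],[55,0.003,0,0.0003,0,0,0],[55,0.004,0,0.0003,0,0,0],[55,0.005,0,0.0003,0,0,0]])

```text
time_s: 6.33
ee_pos: [558.9, 112.7, 121.1]
ee_rot: [[-0.978, -0.206, 0.019], [-0.206, 0.978, 0.005], [-0.019, 0.001, -1.0]]
ft_force: [8.8, 0.2, 9.9]
finger_gap: 47.9
```

Emit:
servo_tool(rows=[[55,0.001,0,0.0002,0,0,0],[55,0.002,0,0.0002,0,0,0],[55,0.003,0,0.0002,0,0,0],[55,0.004,0,0.0002,0,0,0],[55,0.005,0,0.0002,0,0,0]])

```text
time_s: 6.75
ee_pos: [554.2, 111.7, 121.1]
ee_rot: [[-0.978, -0.207, 0.019], [-0.206, 0.978, 0.005], [-0.02, 0.001, -1.0]]
ft_force: [9.1, 0.4, 9.9]
finger_gap: 47.7
```

Emit:
servo_tool(rows=[[55,0.001,0,0,0,0,0],[55,0.002,0,0,0,0,0],[55,0.003,0,0,0,0,0],[55,0.003,0,0,0,0,0]])

```text
time_s: 7.08
ee_pos: [551.0, 111.1, 121.0]
ee_rot: [[-0.978, -0.207, 0.019], [-0.206, 0.978, 0.005], [-0.019, 0.001, -1.0]]
ft_force: [9.3, -0.1, 9.8]
finger_gap: 47.9
```

Emit:
servo_tool(rows=[[55,0.001,0,0,0,0,0],[55,0.002,0,0,0,0,0],[55,0.002,0,0,0,0,0]])

```text
time_s: 7.33
ee_pos: [549.9, 110.9, 121.1]
ee_rot: [[-0.978, -0.207, 0.021], [-0.207, 0.978, 0.006], [-0.021, 0.001, -1.0]]
ft_force: [10.5, 0.3, 8.7]
finger_gap: 48.0
```

Emit:
servo_tool(rows=[[55,0.001,0,0.0002,0,0,0],[55,0.002,0,0.0003,0,0,0],[55,0.002,0,0.0003,0,0,0]])

```text
time_s: 7.58
ee_pos: [549.8, 111.0, 121.1]
ee_rot: [[-0.978, -0.207, 0.025], [-0.207, 0.978, 0.007], [-0.026, 0.002, -1.0]]
ft_force: [15.3, -0.1, 6.4]
finger_gap: 48.3
```

Stop reached: the TCP halted at x≈549.8 (28.6 mm of travel, 27 expected) and the force rose to 15 N. I'll ease the push slightly and let the catch rise with the knob finger still against the knob.

Emit:
servo_tool(rows=[[55,-0.001,0,-0.001,0,0,0],[55,-0.001,0,-0.003,0,0,0],[55,-0.001,0,-0.005,0,0,0],[55,-0.001,0,-0.007,0,0,0],[55,-0.001,0,-0.009,0,0,0]])

```text
time_s: 8.0
ee_pos: [549.0, 111.1, 126.7]
ee_rot: [[-0.978, -0.205, 0.02], [-0.205, 0.979, 0.007], [-0.02, 0.003, -1.0]]
ft_force: [17.2, 2.2, -7.8]
finger_gap: 47.9
```

Emit:
servo_tool(rows=[[55,-0.001,0,-0.002,0,0,0],[55,-0.003,0,-0.003,0,0,0],[55,-0.004,0,-0.004,0,0,0],[55,-0.004,0,-0.004,0,0,0]])

```text
time_s: 8.33
ee_pos: [549.4, 111.2, 129.0]
ee_rot: [[-0.979, -0.204, 0.011], [-0.204, 0.979, 0.005], [-0.012, 0.002, -1.0]]
ft_force: [10.9, 2.3, -5.8]
finger_gap: 48.1
```

Emit:
servo_tool(rows=[[55,-0.002,0,-0.001,0,0,0],[55,-0.004,0,-0.001,0,0,0],[55,-0.006,0,-0.001,0,0,0],[55,-0.008,0,-0.001,0,0,0],[55,-0.009,0,-0.001,0,0,0]])

```text
time_s: 8.75
ee_pos: [552.6, 110.4, 129.4]
ee_rot: [[-0.979, -0.203, -0.002], [-0.203, 0.979, -0.001], [0.002, -0.0, -1.0]]
ft_force: [0.7, -0.0, 0.1]
finger_gap: 47.9
```

Emit:
servo_tool(rows=[[55,0,0,-0.01,0,0,0],[55,0,0,-0.025,0,0,0],[55,0,0,-0.045,0,0,0],[55,0,0,-0.07,0,0,0],[55,0,0,-0.095,0,0,0]])

```text
time_s: 9.17
ee_pos: [552.4, 110.3, 226.4]
ee_rot: [[-0.979, -0.204, -0.001], [-0.204, 0.979, -0.001], [0.001, -0.0, -1.0]]
ft_force: [0.3, 0.7, -0.6]
finger_gap: 48.0
```

Emit:
servo_tool(rows=[[55,0.01,0.03,0,0,0,0],[55,0.03,0.065,0,0,0,0],[55,0.04,0.1,0,0,0,0],[55,0.05,0.14,0,0,0,0],[55,0.05,0.175,0,0,0,0]])

```text
time_s: 9.58
ee_pos: [466.2, 272.7, 226.4]
ee_rot: [[-0.979, -0.204, 0.0], [-0.204, 0.979, 0.001], [-0.0, 0.001, -1.0]]
ft_force: [0.3, 0.8, 0.2]
finger_gap: 47.8
```

Emit:
servo_tool(rows=[[55,0,0.03,0,0,0,0],[55,0,0.06,0,0,0,0],[55,0,0.08,0,0,0,0],[55,0,0.08,0,0,0,0]])

```text
time_s: 9.92
ee_pos: [451.3, 353.3, 225.4]
ee_rot: [[-0.978, -0.207, 0.001], [-0.207, 0.978, 0.001], [-0.001, 0.001, -1.0]]
ft_force: [0.7, -0.6, -0.9]
finger_gap: 47.7
```

```bash
python3 - <<'E'
from h import *
plan(chest(12,0,200),-168.4)
for n,(y0,y1,x0,x1),f in(('top',(130,280,210,340),4),('scene',(160,275,310,415),5)):
    im=grab_frame(n)[:,:,::-1];cv2.imwrite(f'pics/{n}3.png',im)
for n,(y0,y1,x0,x1) in(('top',(160,245,250,300)),('scene',(175,240,340,385))):
    z=np.hstack([cv2.resize(cv2.imread(f'pics/{n}{k}.png')[y0:y1,x0:x1],None,fx=7,fy=7,interpolation=cv2.INTER_CUBIC) for k in(0,3)]);cv2.imwrite(f'pics/{n}cmp.png',z)
a=cv2.imread('pics/top3.png')[110:290,190:350];cv2.imwrite('pics/top3z.png',cv2.resize(a,None,fx=3,fy=3))
E
```

```text
t 9.92 p [451.3 353.3 225.4] yaw -168.03 gap 47.7 F [ 0.7 -0.6 -0.9] shift tool mm [ -73.3 -258.2   25.2] wz 0.37
```

View pics/topcmp.png

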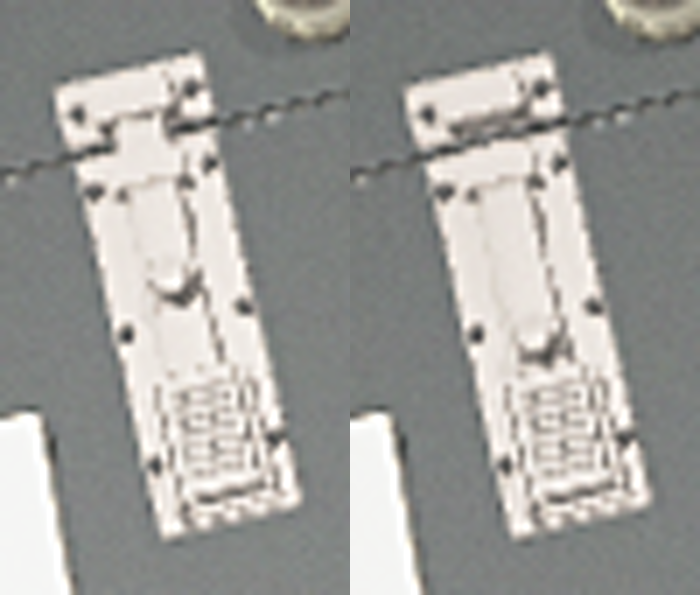

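View pics/scenecmp.png

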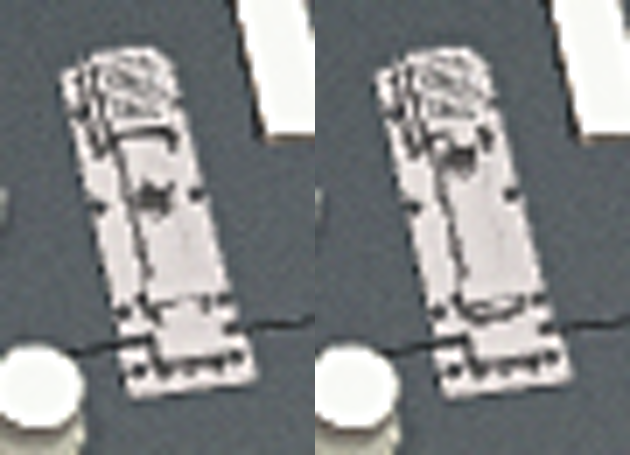

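View pics/top3z.png

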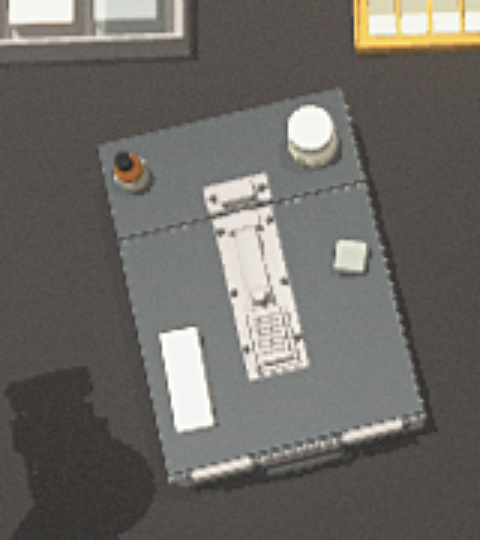

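The bolt nose is out of the keeper: the bridge at (490,120 zoom) is empty. The knob has moved from (180,290) to (193,350), and the other objects are in place. I'll check the travel in mm and whether the catch is up.

```bash
python3 - <<'E'
from h import *
a=onz('top',(250+180/7,160+290/7),116);b=onz('top',(250+193/7,160+350/7),116);print('knob travel',np.linalg.norm(a-b).round(1))
for n,(y0,y1,x0,x1) in(('top',(214,229,273,288)),('scene',(183,192,353,366)),('top',(232,250,262,290))):
    A,B=[cv2.cvtColor(cv2.imread(f'pics/{n}{k}.png')[y0:y1,x0:x1],6).astype(np.float32) for k in(0,3)]
    print(n,'catch shift px',np.round(cv2.phaseCorrelate(A,B)[0],2),'diff',abs(A-B).mean().round(1))
A,B=[cv2.imread(f'pics/top{k}.png').astype(int) for k in(0,3)]
d=abs(A-B).max(2)[135:280,215:340]>60;ys,xs=np.nonzero(d);print(len(xs),sorted(set(zip((xs+215).tolist(),(ys+135).tolist())))[:60])
E
```

```text
knob travel 22.8
top catch shift px [0.43 0.56] diff 5.0
scene catch shift px [0.54 0.48] diff 2.6
top catch shift px [0.04 0.14] diff 4.5
55 [(266, 178), (267, 177), (267, 178), (267, 179), (267, 180), (268, 177), (268, 178), (268, 179), (268, 180), (269, 177), (269, 178), (269, 179), (269, 180), (270, 177), (270, 178), (270, 179), (271, 177), (271, 178), (271, 179), (272, 176), (272, 177), (272, 178), (272, 179), (273, 179), (273, 202), (274, 202), (274, 209), (274, 210), (274, 211), (275, 202), (275, 203), (275, 210), (275, 211), (276, 200), (276, 201), (276, 202), (276, 203), (276, 210), (276, 211), (277, 199), (277, 200), (277, 201), (277, 202), (277, 210), (277, 211), (278, 201), (278, 208), (278, 209), (278, 210), (278, 211), (279, 207), (279, 208), (279, 209), (279, 210), (280, 210)]
```

```bash
python3 - <<'E'
from h import *
for n,(y0,y1,x0,x1) in(('scene',(182,192,353,365)),('top',(214,230,272,288))):
    A,B=[cv2.cvtColor(cv2.imread(f'pics/{n}{k}.png')[y0:y1,x0:x1],6).astype(np.float32) for k in(0,3)]
    print(n,np.round(cv2.phaseCorrelate(A,B)[0],2), 'if pressed', np.diff(proj(n,[chest(56,0,126.5),chest(56,0,120.5)]),axis=0).round(2))
finish_job()
E
```

```text
scene [-0.08  0.19] if pressed [[-0.15  1.09]]
top [ 0.03 -0.01] if pressed [[0.21 0.39]]
the job is handed in; nothing more can be done
```

The chest's lid is unbolted and the job is handed in, at about 10 s on the robot's clock. One fingertip pressed the catch to its stop at about 12 N and held it there. The other pushed the knob until the bolt met its stop. I then let the catch rise before backing off and moving the arm clear.

**Last checks**
- **Bolt:** the pictures show its nose out of the keeper. The measured knob travel is 22.8 mm against 22 mm, which is within pixel error.
- **Catch:** it shows as sprung up. It shifted less than 0.2 px from the starting picture, against about 1.1 px expected in the scene view if it were still pressed.
- **Lid and loose items:** the lid is shut. In the top view, nothing on the chest changed but the bolt, and the chest stands where it did. I did not compare the slide box, dish and mug on the bench with their starting pictures; the arm went nowhere near them.
- **Robot:** it is touching nothing, and the wrist force is near zero.

**Checks that disagreed or failed**
- **Camera poses:** the two cameras put the chest about 5 mm apart, so I used their mean. The contact heights and the stop position agreed with it.
- **Fingertips hidden:** the gripper hid its own fingertips in both views, so the pressing and pushing went by force and position readings.
- **Force on the catch while sliding:** it fell to about 6 N near the start and the end of the push, below the 7 N holding force. The catch stayed about 5.5 mm down, beyond the 3.5 mm that frees the bolt.

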